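Point out a sample and its centrifuge place, then confirm

ROBOT

A 6-joint arm with a two-finger parallel gripper is mounted at the origin on the work surface. World frame = base frame: x ahead of the robot, y to its left, z up, the work surface at z = 0. Lengths are in m, angles in rad, forces in N, time in s.
With the tool pointing down it reaches from about 0.3 to 0.775 m from the base axis. Payload 14.6 kg.
Tool frame: the origin (TCP) lies at the very end of the fingers, on their centre line; the grasp point (between the pads) lies 19 mm behind it; z points along the fingers, y is the line along which they close (so a half turn about z gives the same grasp; the last joint's range is limited). The gripper opens to 94 mm and grips with 3 to 60 N. Pads are 16 mm wide; open, the fingers measure 119 mm over their backs; the gripper's body (75 mm by 177 mm) begins 78 mm behind the grasp point.
Start: joints at [-1.207, 0.3, 1.521, -0, 1.321, -0.067], TCP at [0.23, -0.5, 0.205] pointing down, gripper open.
Joint ranges: [-3.03, 3.03], [-0.79, 2.21], [0.23, 2.52], [-1.04, 4.18], [0, 3.07], [-2.55, 2.55]. Speed limits (rad/s): [2.22, 2.22, 2.57, 3.14, 3.14, 3.14].

INTERFACE

Orientations are given as [roll, pitch, yaw] about the fixed x, y, z axes, in that order (R = Rz(yaw) Ry(pitch) Rx(roll)).
In Python, from station import telemetry, cams, hand_in, nets gives the robot as it stands.
- The arm moves only by the tool move_arm, never from a script. Its argument "increments" is a list of rows, each a list of 4 numbers: the shift along the tool's x, y, z in m, then the turn about the tool's z in rad. In form: [[tx, ty, tz, roll], ...]. A call has 1 to 20 rows; each row shifts and turns the commanded pose from where the row before left it, along the tool's axes as they then stand; what a row does not reach is not made up. A row lasts 1/8 s, in which the tool goes at most 62.5 mm and 10.7 degrees, less where a joint would pass 70% of its speed; a pose out of reach is approached as far as the arm can. A call is refused whole if a number of a shift passes 0.0625 or a number of a turn 0.188, either way. A call with a gripper value outside its range is refused whole. "grip" is the opening, from 0 (shut) to 1 (fully open), set as the call begins (left out, the last holds). The fingers move at their own pace and stop on an object; "force" is the grip in N (left out, the last holds). Time passes only in rows, so rows that do not move let the fingers close. It gives the time, the measured TCP pose, the force, the opening and the grip force at its end, in the units of the state.
- telemetry.get_obs(): the state, without advancing time (a new reading comes with each control period).
- cams.camera(name): name is "scene" or "top"; returns the picture (384x512x3 uint8, blue, green, red); there is no depth.
- cams.camera_model(name): a dict with "intrinsics" (3x3 intrinsics, pixels), "xyz" and "attitude" of the camera in the world. Camera axes: x right, y up, looking along -z (the intrinsics and any distortion apply to the point x, -y, -z); pixel columns grow to the right and rows downward; lengths in m; the calibration is good to about 2 mm. A picture is of the moment at which its call begins. camera_model takes no time and is no camera call.
- hand_in(): hands the job in; it is judged then, once.
Trained networks look in the newest picture that a camera, given by its name, has taken for a name from the list of things; names that differ only in an ending like _2 or _b are one class to them, and where a whole thing is asked for, a point or a joint stands for the part that bears it (a point fixed in the world has none). Each returns a list of dicts, best first, with "conf" (0 to 1); they miss things now and then, are a little off and sometimes report something else, mostly with a low value. They report only what shows in the picture. A call takes as long as a camera call.
- nets.search_frame(camera, query): "extent" ([left, top, right, bottom] in pixels, round what is visible of it).
- nets.mark_of(camera, query): "centre" ([column, row] in pixels: a listed point, or the origin of a listed thing).
The state is a dict: "time_s": time; "qpos": joint angles; "joint_vel": joint speeds; "tau": joint torques, N m; "ee_pos": TCP position; "eef_rot": TCP orientation; "force": force on the tool from outside, world axes, zero at the start; "moment": the same for the moment, N m; "grip_width": finger opening in m; "grip_force": force on a finger pad.
Only numpy, scipy, OpenCV 4.12 (cv2) and the standard library are available. Lean on these libraries where they do the work, as an engineer would, in place of code of your own. Each camera call takes 0.05 s, during which the arm holds its last target. There are 200 camera calls.

TASK

Read back the centrifuge loading plan by pointing. With the fingertips aimed straight down, point at the orange-capped tube in the rack from about two centimetres above its cap and stay there for about two seconds, then point in the same way at the mouth of the one empty place in the teal rotor, then press the green button on the grey pad all the way down and lift the hand well clear of it. Do not touch the tubes, the rack or the centrifuge, come down close over no other tube or rotor place, do not press the red button, and do not disturb the other things on the bench.

Things in the scene. Friction and masses are not known exactly. Their poses are not given: they have to be found in the camera images.
- tube_orange: sample tube with an orange cap, standing loose and upright in a hole of the rack; tube 16 mm across, 100 mm tall over all, cap 20 mm across and 18 mm high. Origin: centre of its underside, so the cap's top is 100 mm above it along its z (about 110 mm above the bench)
- tube_blue: sample tube with a blue cap, standing loose and upright in a hole of the rack; tube 16 mm across, 100 mm tall over all, cap 20 mm across and 18 mm high. Origin: centre of its underside, so the cap's top is 100 mm above it along its z (about 110 mm above the bench)
- tube_green: sample tube with a green cap, standing loose and upright in a hole of the rack; tube 16 mm across, 100 mm tall over all, cap 20 mm across and 18 mm high. Origin: centre of its underside, so the cap's top is 100 mm above it along its z (about 110 mm above the bench)
- tube_white: sample tube with a white cap, standing loose and upright in a hole of the rack; tube 16 mm across, 100 mm tall over all, cap 20 mm across and 18 mm high. Origin: centre of its underside, so the cap's top is 100 mm above it along its z (about 110 mm above the bench)
- rack: pale tube rack, fixed, 110 x 160 x 70 mm, six upright holes in two rows of three, 50 mm apart both ways, four of them holding the tubes. Origin: centre of its underside on the bench; its x is the 110 mm side, z up
- centrifuge: cream bench centrifuge, fixed, body 200 mm high, reaching from 220 mm in front (-x) to 190 mm behind (+x) of its origin and 160 mm to either side (y), with its bowl open on top (round, 232 mm wide, centred above the origin). Its teal control panel is on the -x side; the open lid stands up from the +x edge, leaning 35 degrees outwards, to 450 mm above the bench. Origin: on the bench straight below the rotor's axis; z up
- empty_place (a point): the one empty place of the teal rotor in the centrifuge bowl: centre of the mouth of a round pocket, 21 mm wide inside, its z up. It lies 62 mm from the rotor's axis, 26 mm below the top of the centrifuge body (174 mm above the bench). It starts anywhere around the axis but on the side next to the lid
- rotor_axis (a point): point on the teal rotor's upright axis, at the height of the pockets' mouths, z up. The rotor is 172 mm across and turns easily if touched. Its six places lie every 60 degrees around the axis, 62 mm from it and from each other; the five other than the empty one hold white-capped tubes whose caps rise 25 mm above this level
- pad: grey confirm pad, fixed to the bench, 85 mm (x) by 135 mm (y) by 26 mm high, with two round push buttons 66 mm apart on top: green at its +y side, red at its -y side. Origin: centre of its underside; z up
- green_button_top (a point): centre of the top face of the green button (34 mm across) on the pad; it stands in a low round black housing, pressed straight down
- green_button (a joint): travel of the green button: 0 up, 0.006 m fully down; springs back; fully down takes about 4 N
- red_button_top (a point): centre of the top face of the red button, the same in size and height as the green one; not to be pressed
- red_button (a joint): travel of the red button: 0 up, 0.006 m fully down
- reagent_bottle: white bottle with a blue cap, 54 mm across, 90 mm tall, loose; not part of the job. Origin: centre of its underside
- specimen_jar: clear jar with a yellow cap, 56 mm across, 65 mm tall, loose; not part of the job. Origin: centre of its underside

How it is judged:
By the outcome, as a careful person would: the job done as asked, in the order asked, and still so for the second after the job is handed in, with the robot touching nothing.
It also fails if it takes over 64 s, if anything falls off the work surface, if the arm or the gripper's body presses on something with over 40 N, if the wrist force passes 120 N, or if a joint passes its speed limit or range.

## Working session

There is one attempt and no reset: what is moved stays moved. The work goes in short steps, Python scripts to look and compute and a tool call to move; the robot and the scene stay as the last step left them, time stands still between calls to the robot, and variables do not carry over. Pictures are saved under pics/ and viewed, at most 10 in all, crops included, and the job is handed in when it is done.

Besides the shell and the picture viewer there is one more tool, called after "Call:" in YAML: its name, and indented under it one key for each argument. move_arm: Moves the arm, as the interface text tells. Its arguments: {"type":"object","properties":{"increments":{"type":"array"},"grip":{"type":"number"},"force":{"type":"number"}},"required":["increments"]}

```bash
mkdir -p pics
cat > h.py <<'E'
import numpy as np, cv2
from scipy.spatial.transform import Rotation as R
from station import telemetry, cams, hand_in, nets
def ray(cam,px):
    m=cams.camera_model(cam); K=np.array(m["intrinsics"],float)
    a=np.array(m["attitude"],float)
    Rm=a if a.shape==(3,3) else R.from_euler('xyz',a).as_matrix()
    d=np.linalg.inv(K)@[px[0],px[1],1]; d=Rm@(d*[1,-1,-1])
    return np.array(m["xyz"],float),d
def at_z(cam,px,z):
    o,d=ray(cam,px); return o+d*(z-o[2])/d[2]
def proj(cam,p):
    m=cams.camera_model(cam); K=np.array(m["intrinsics"],float)
    a=np.array(m["attitude"],float)
    Rm=a if a.shape==(3,3) else R.from_euler('xyz',a).as_matrix()
    c=Rm.T@(np.array(p)-m["xyz"]); c=K@(c*[1,-1,-1]); return c[:2]/c[2]
E
python3 - <<'E'
from h import *
o=telemetry.get_obs(); print(o["time_s"],o["ee_pos"],o["eef_rot"],o["grip_width"])
for c in("scene","top"):
    m=cams.camera_model(c);print(c,m)
    cv2.imwrite(f"pics/{c}0.png",cams.camera(c))
H=dict(tube_orange=0.01,tube_blue=.01,tube_green=.01,tube_white=.01,rack=0,centrifuge=0,empty_place=.174,rotor_axis=.174,pad=0,green_button_top=.035,red_button_top=.035,reagent_bottle=0,specimen_jar=0)
for q,z in H.items():
  for c in("scene","top"):
    for r in nets.mark_of(c,q)[:2]: print(q,c,round(r["conf"],2),np.round(r["centre"],1),at_z(c,r["centre"],z).round(4))
E
```

```text
0.0 [ 0.22957543 -0.49951368  0.20487734] [-3.14045867e+00 -1.71616657e-05  4.30834803e-01] 0.09416267159533197
scene {'intrinsics': array([[481.98678483,   0.        , 255.14417491],
       [  0.        , 481.98678483, 195.08517846],
       [  0.        ,   0.        ,   1.        ]]), 'xyz': array([ 1.1938775 , -0.73524427,  0.73829942]), 'attitude': array([ 0.98445195, -0.02437531,  0.72835574])}
top {'intrinsics': array([[493.26917647,   0.        , 253.57218627],
       [  0.        , 493.26917647, 197.37260976],
       [  0.        ,   0.        ,   1.        ]]), 'xyz': array([ 0.33578042, -0.02850434,  1.59979902]), 'attitude': array([ 0.14689899,  0.00712672, -1.58019101])}
tube_orange top 0.69 [147.9 226.2] [0.4804 0.3234 0.01  ]
tube_orange top 0.51 [241.3 210.6] [0.5281 0.0209 0.01  ]
tube_blue top 0.51 [280.9 220.3] [ 0.4952 -0.1071  0.01  ]
tube_green top 0.47 [250.  229.4] [ 0.4668 -0.0069  0.01  ]
tube_white top 0.38 [273.6 208.2] [ 0.5349 -0.0841  0.01  ]
rack scene 0.56 [228.1 223. ] [ 0.503  -0.0369  0.    ]
rack top 0.7 [257.6 219.8] [ 0.4986 -0.0318  0.    ]
cent
[... 269 characters left out ...]
41 0.2885 0.174 ]
pad scene 0.76 [120.9 276.9] [ 0.4705 -0.3379 -0.    ]
pad top 0.66 [358.2 228.7] [ 0.4663 -0.3577  0.    ]
green_button_top scene 0.53 [128.  254.9] [ 0.458  -0.3051  0.035 ]
green_button_top top 0.6 [347.1 227.4] [ 0.468  -0.3155  0.035 ]
green_button_top top 0.43 [258.6 214.5] [ 0.512 -0.035  0.035]
red_button_top scene 0.7 [103.7 270. ] [ 0.4611 -0.369   0.035 ]
red_button_top top 0.56 [367.7 227.2] [ 0.468  -0.3808  0.035 ]
reagent_bottle scene 0.88 [243.4 285.9] [ 0.6845 -0.1751 -0.    ]
reagent_bottle top 0.78 [303.6 164.7] [ 0.6801 -0.1859  0.    ]
specimen_jar scene 0.62 [298.3 248.6] [0.6947 0.0058 0.    ]
specimen_jar top 0.73 [243.3 165.7] [0.6789 0.0137 0.    ]
```

Run:
```python
import cv2
a=cv2.imread("pics/top0.png")[120:320,70:420]; cv2.imwrite("pics/top1.png",cv2.resize(a,(787,450),interpolation=cv2.INTER_CUBIC))
b=cv2.imread("pics/scene0.png")[30:330,60:460]; cv2.imwrite("pics/scene1.png",cv2.resize(b,(800,600),interpolation=cv2.INTER_CUBIC))
```

```text
(no output)
```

View pics/top1.png

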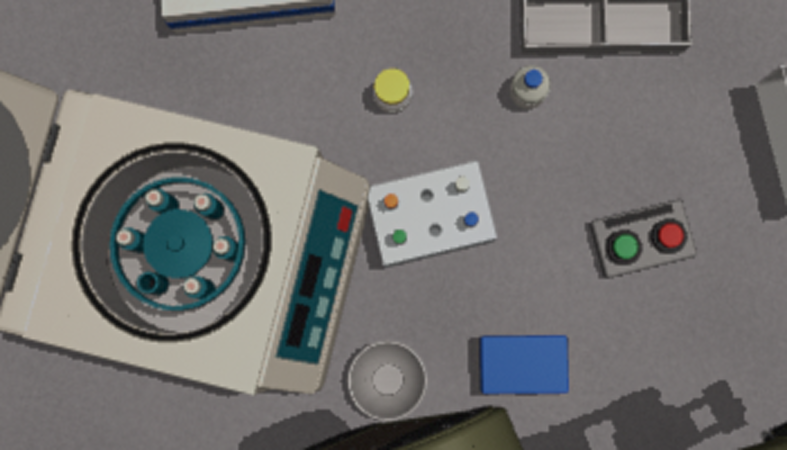

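View pics/scene1.png

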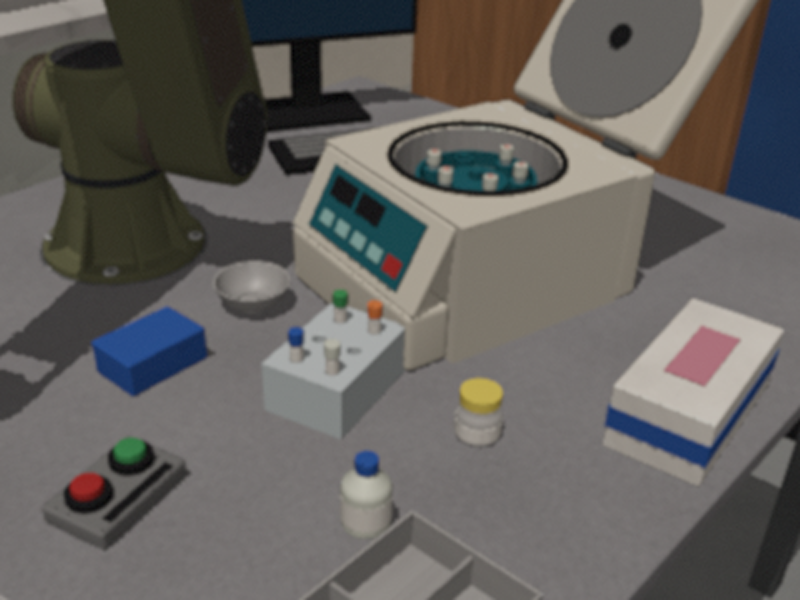

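Run:
```python
from h import *
T=lambda x,y:(70+(x+.5)/2.2486-.5,120+(y+.5)/2.25-.5)
S=lambda x,y:(60+x/2-.25,30+y/2-.25)
def both(n,t,s,z):
    print(n,at_z("top",T(*t),z).round(4),at_z("scene",S(*s),z).round(4))
both("orange",(391,201),(375,306),.11);both("green",(400,237),(341,294),.11)
both("white",(462,184),(332,345),.11);both("blue",(472,219),(296,332),.11)
both("gbut",(625,247),(130,448),.04);both("rbut",(671,236),(88,487),.04)
both("pad",(648,241),(110,468),.035)
from scipy.optimize import least_squares
for cam,f,pts in(("top",T,[(152,197),(202,201),(222,245),(192,286),(125,237)]),("scene",S,[(434,154),(445,171),(490,178),(520,165),(507,148)])):
    P=np.array([at_z(cam,f(*p),.199)[:2] for p in pts])
    best=None
    c0=P.mean(0)
    a0=np.arctan2(*(P-c0).T[::-1])
    def res(v):
        c=v[:2];d=P-c;a=np.arctan2(d[:,1],d[:,0]);k=np.round((a-v[2])/(np.pi/3))
        b=v[2]+k*np.pi/3
        return (d-.062*np.c_[np.cos(b),np.sin(b)]).ravel()
    r=min((least_squares(res,[*c0,p]) for p in np.linspace(0,1,6)),key=lambda r:r.cost)
    c=r.x[:2];print(cam,"axis",c.round(4),"rms",np.sqrt(np.mean(r.fun**2)).round(4))
    d=P-c
    for k in range(6):
        a=r.x[2]+k*np.pi/3;q=c+.062*np.array([np.cos(a),np.sin(a)])
        print("  ",q.round(4),np.linalg.norm(P-q,axis=1).min().round(4))
print("pocket",at_z("top",T(151,284),.174),"tcp px",proj("top",telemetry.get_obs()["ee_pos"]),proj("scene",telemetry.get_obs()["ee_pos"]))
```

```text
orange [0.5207 0.0107 0.11  ] [0.5252 0.0084 0.11  ]
green [ 0.4718 -0.0011  0.11  ] [ 4.757e-01 -4.000e-04  1.100e-01]
white [ 0.5429 -0.0857  0.11  ] [ 0.5465 -0.088   0.11  ]
blue [ 0.4951 -0.0985  0.11  ] [ 0.4973 -0.098   0.11  ]
gbut [ 0.4609 -0.3161  0.04  ] [ 0.455  -0.3107  0.04  ]
rbut [ 0.4757 -0.3814  0.04  ] [ 0.4748 -0.3772  0.04  ]
pad [ 0.4694 -0.3498  0.035 ] [ 0.4614 -0.3417  0.035 ]
top axis [0.4613 0.2853] rms 0.0007
   [0.5176 0.3114] 0.0017
   [0.4669 0.3471] 0.001
   [0.4106 0.321 ] 0.0615
   [0.4051 0.2593] 0.0008
   [0.4558 0.2236] 0.0008
   [0.512  0.2496] 0.0005
scene axis [0.463  0.2829] rms 0.0013
   [0.5191 0.3092] 0.0019
   [0.4682 0.3447] 0.0016
   [0.4121 0.3183] 0.0631
   [0.4069 0.2565] 0.0026
   [0.4578 0.2211] 0.0014
   [0.5139 0.2475] 0.001
pocket [0.40871187 0.31765911 0.174     ] tcp px [428.30764991 307.60782441] [-31.42318124 185.08314094]
```

Call:
move_arm:
  increments:
    - [0, 0, -0.005, -0.114]
    - [0, 0, -0.005, -0.114]
    - [0, 0, -0.005, -0.114]
    - [0, 0, -0.005, -0.114]
    - [0, 0, -0.005, -0.114]
    - [0, 0, -0.005, -0.114]
    - [0, 0, -0.005, -0.114]
    - [0, 0, 0, -0.114]
    - [0, 0, 0, -0.114]
    - [0, 0, 0, -0.114]
    - [0, 0, 0, 0]
    - [0, 0, 0, 0]
  grip: 0

```text
time_s: 2.9
ee_pos: [0.2297, -0.4997, 0.2404]
eef_rot: [-3.142, -0.0, 1.568]
force: [-0.6, -0.1, 0.4]
grip_width: 0.0008
grip_force: 0.0
```

Call:
move_arm:
  increments:
    - [0.015, 0.009, 0, 0]
    - [0.03, 0.0172, 0, 0]
    - [0.03, 0.0172, 0, 0]
    - [0.03, 0.0172, 0, 0]
    - [0.03, 0.0172, 0, 0]
    - [0.03, 0.0172, 0, 0]
    - [0.03, 0.0172, 0, 0]
    - [0.03, 0.0172, 0, 0]
    - [0.03, 0.0172, 0, 0]
    - [0.03, 0.0172, 0, 0]
    - [0.03, 0.0172, 0, 0]
    - [0.03, 0.0172, 0, 0]
    - [0.03, 0.0172, 0, 0]
    - [0.03, 0.0172, 0, 0]
    - [0.03, 0.0172, 0, 0]
    - [0.03, 0.0172, 0, 0]
    - [0.03, 0.0172, 0, 0]
    - [0.015, 0.009, 0, 0]
    - [0, 0, 0, 0]
    - [0, 0, 0, 0]

```text
time_s: 5.4
ee_pos: [0.5224, 0.0096, 0.2405]
eef_rot: [-3.142, 0.0, 1.57]
force: [0.7, 0.1, 0.1]
grip_width: 0.0007
grip_force: 0.0
```

Call:
move_arm:
  increments:
    - [0, 0, 0.01, 0]
    - [0, 0, 0.015, 0]
    - [0, 0, 0.015, 0]
    - [0, 0, 0.015, 0]
    - [0, 0, 0.015, 0]
    - [0, 0, 0.015, 0]
    - [0, 0, 0.01, 0]
    - [0, 0, 0.01, 0]
    - [0, 0, 0.005, 0]
    - [0, 0, 0, 0]
    - [0, 0, 0, 0]

```text
time_s: 6.78
ee_pos: [0.5231, 0.0103, 0.1309]
eef_rot: [3.141, 0.0, 1.571]
force: [0.5, -0.0, -0.5]
grip_width: 0.0004
grip_force: 0.0
```

Run:
```python
from h import *
b=cams.camera("scene"); t=cams.camera("top")
o=telemetry.get_obs()["ee_pos"]; print(o,proj("scene",o))
cv2.imwrite("pics/s2.png",cv2.resize(b[60:260,120:380],(780,600),interpolation=cv2.INTER_CUBIC))
for q in("green_button_top","red_button_top","empty_place"):
  for c in("scene","top"):
    for r in nets.mark_of(c,q)[:1]: print(q,c,round(r["conf"],2),np.round(r["centre"],1))
```

```text
[0.52304808 0.0102491  0.13081719] [247.24703171 174.86700059]
green_button_top scene 0.44 [123.8 252.9]
green_button_top top 0.58 [345.3 229.8]
red_button_top scene 0.44 [104.6 271.6]
red_button_top top 0.67 [369.1 224.9]
empty_place scene 0.78 [292.2 111.8]
empty_place top 0.68 [129.5 246.5]
```

View pics/s2.png

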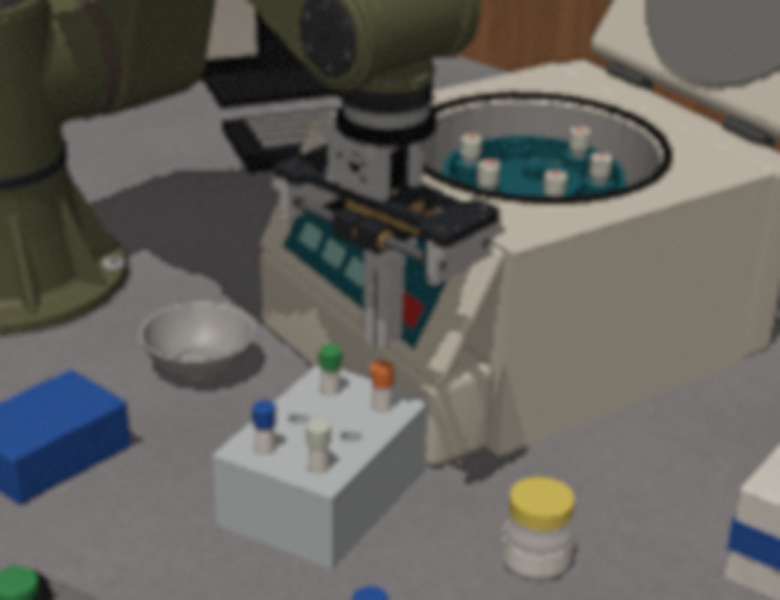

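The fingertips (383,345) hang directly above the orange cap (382,368) with a small gap. I'll dwell about 2.3 s here, then rise.

Call:
move_arm:
  increments:
    - [0, 0, 0, 0]
    - [0, 0, 0, 0]
    - [0, 0, 0, 0]
    - [0, 0, 0, 0]
    - [0, 0, 0, 0]
    - [0, 0, 0, 0]
    - [0, 0, 0, 0]
    - [0, 0, 0, 0]
    - [0, 0, 0, 0]
    - [0, 0, 0, 0]
    - [0, 0, 0, 0]
    - [0, 0, 0, 0]
    - [0, 0, 0, 0]
    - [0, 0, 0, 0]
    - [0, 0, 0, 0]
    - [0, 0, 0, 0]
    - [0, 0, 0, 0]
    - [0, 0, 0, 0]

```text
time_s: 9.43
ee_pos: [0.5229, 0.0103, 0.1305]
eef_rot: [3.142, -0.0, 1.571]
force: [0.8, 1.0, -0.4]
grip_width: 0.0006
grip_force: 0.0
```

Call:
move_arm:
  increments:
    - [0, 0, -0.01, 0]
    - [0, 0, -0.02, 0]
    - [0, 0, -0.03, 0]
    - [0, 0, -0.03, 0]
    - [0, 0, -0.03, 0]
    - [0, 0, -0.03, 0]
    - [0, 0, -0.02, 0]
    - [0, 0, 0, 0]

```text
time_s: 10.42
ee_pos: [0.5232, 0.0103, 0.3021]
eef_rot: [3.139, 0.0, 1.571]
force: [0.3, -0.3, -1.0]
grip_width: 0.0008
grip_force: 0.0
```

Call:
move_arm:
  increments:
    - [0.0145, -0.005, 0, 0]
    - [0.0295, -0.0107, 0, 0]
    - [0.0295, -0.0107, 0, 0]
    - [0.0295, -0.0107, 0, 0]
    - [0.0295, -0.0107, 0, 0]
    - [0.0295, -0.0107, 0, 0]
    - [0.0295, -0.0107, 0, 0]
    - [0.0295, -0.0107, 0, 0]
    - [0.0295, -0.0107, 0, 0]
    - [0.0295, -0.0107, 0, 0]
    - [0.0295, -0.0107, 0, 0]
    - [0, 0, 0, 0]
    - [0, 0, 0, 0]

```text
time_s: 12.05
ee_pos: [0.4105, 0.3195, 0.2999]
eef_rot: [-3.141, 0.001, 1.571]
force: [0.1, -0.4, 0.3]
grip_width: 0.0002
grip_force: 0.0
```

Run:
```python
from h import *
b=cams.camera("scene")
o=telemetry.get_obs()["ee_pos"]; print(o,(proj("scene",o)-[200,20])*4)
for z in(.174,.194): print((proj("scene",[.4113,.3197,z])-[200,20])*4)
cv2.imwrite("pics/s3.png",cv2.resize(b[20:170,200:400],(800,600),interpolation=cv2.INTER_CUBIC))
```

```text
[0.4107735  0.31930613 0.30007343] [375.00639409 184.90136287]
[364.0151993  354.78312785]
[365.82986728 328.97669824]
```

View pics/s3.png

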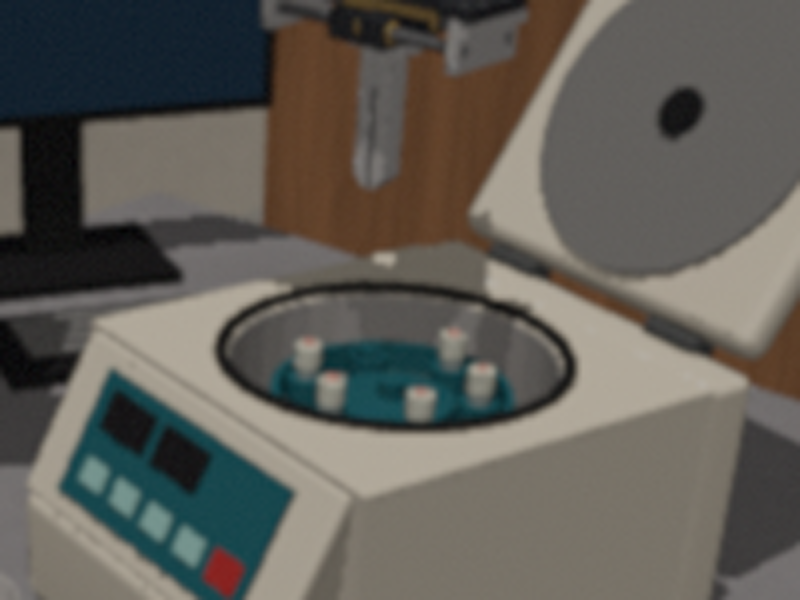

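The hand is above the bowl with the tip at about (375,185). The empty pocket, dark, is at about (368,353), which matches its predicted position of (364,355). Descending.

Call:
move_arm:
  increments:
    - [0, 0, 0.01, 0]
    - [0, 0, 0.015, 0]
    - [0, 0, 0.015, 0]
    - [0, 0, 0.015, 0]
    - [0, 0, 0.015, 0]
    - [0, 0, 0.015, 0]
    - [0, 0, 0.01, 0]
    - [0, 0, 0.006, 0]
    - [0, 0, 0.004, 0]
    - [0, 0, 0, 0]
    - [0, 0, 0, 0]

```text
time_s: 13.48
ee_pos: [0.411, 0.3198, 0.1958]
eef_rot: [3.141, -0.0, 1.571]
force: [0.3, -0.8, 1.0]
grip_width: 0.0004
grip_force: 0.0
```

Call:
move_arm:
  increments:
    - [0, 0, 0, 0]
    - [0, 0, 0, 0]
    - [0, 0, 0, 0]
    - [0, 0, 0, 0]
    - [0, 0, 0, 0]
    - [0, 0, 0, 0]
    - [0, 0, 0, 0]
    - [0, 0, 0, 0]
    - [0, 0, 0, 0]
    - [0, 0, 0, 0]
    - [0, 0, 0, 0]
    - [0, 0, 0, 0]
    - [0, 0, 0, 0]
    - [0, 0, 0, 0]
    - [0, 0, 0, 0]
    - [0, 0, 0, 0]
    - [0, 0, 0, 0]
    - [0, 0, 0, 0]

```text
time_s: 15.72
ee_pos: [0.4109, 0.3198, 0.1955]
eef_rot: [3.142, -0.0, 1.571]
force: [1.5, 0.4, 0.2]
grip_width: 0.0007
grip_force: 0.0
```

Run:
```python
from h import *
b=cams.camera("scene"); t=cams.camera("top")
o=telemetry.get_obs(); print(o["ee_pos"],o["force"])
P=np.hstack([cv2.resize(b[70:170,240:340],(400,400),interpolation=cv2.INTER_CUBIC),cv2.resize(t[190:260,310:410],(400,280),interpolation=cv2.INTER_CUBIC)[:280] if 0 else cv2.resize(t[180:280,310:410],(400,400),interpolation=cv2.INTER_CUBIC)])
cv2.imwrite("pics/s4.png",P)
# colour blobs for buttons
from scipy.optimize import least_squares
px={}
for n,im in(("scene",b),("top",t)):
    h=cv2.cvtColor(im,cv2.COLOR_BGR2HSV)
    g=cv2.inRange(h,(50,120,40),(75,255,255)); 
    k,l,s,c=cv2.connectedComponentsWithStats(g)
    for i in range(1,k):
        if s[i,4]>25: print(n,s[i],c[i].round(1)); 
    i=1+np.argmax(s[1:,4]); px[n]=c[i]
r=least_squares(lambda p:np.r_[proj("scene",p)-px["scene"],proj("top",p)-px["top"]],[.46,-.31,.04])
print(r.x.round(4),r.fun.round(2))
for z in(.034,.04,.046): print(z,at_z("top",px["top"],z).round(4),at_z("scene",px["scene"],z).round(4))
```

```text
[0.41085251 0.3197503  0.19543736] [ 0.26092979 -0.28599264  0.11467141]
scene [227 176   6   7  38] [229.6 178.9]
scene [116 250  17  12 160] [124.4 255.4]
top [343 224  10  11  87] [347.6 229.3]
[ 0.4614 -0.3157  0.0421] [ 0.03 -0.    0.04  0.03]
0.034 [ 0.4621 -0.317   0.034 ] [ 0.4528 -0.3109  0.034 ]
0.04 [ 0.4616 -0.3159  0.04  ] [ 0.4591 -0.3145  0.04  ]
0.046 [ 0.4611 -0.3148  0.046 ] [ 0.4654 -0.3181  0.046 ]
```

View pics/s4.png

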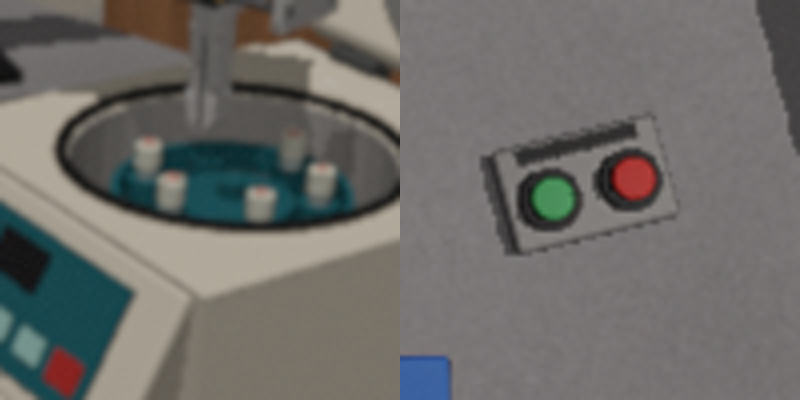

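The tip (left half, 200,125) hangs over the empty pocket and nothing has been disturbed. In the right half, green is at (553,199) and red at (633,179). The green button triangulates to (0.461, -0.3155, 0.042). Rising and crossing over.

Call:
move_arm:
  increments:
    - [0, 0, 0, 0]
    - [0, 0, -0.01, 0]
    - [0, 0, -0.02, 0]
    - [0, 0, -0.03, 0]
    - [0, 0, -0.03, 0]
    - [0, 0, -0.02, 0]
    - [0, 0, 0, 0]

```text
time_s: 16.7
ee_pos: [0.4112, 0.32, 0.3071]
eef_rot: [3.139, -0.002, 1.571]
force: [-0.7, 0.9, -0.9]
grip_width: 0.0006
grip_force: 0.0
```

Call:
move_arm:
  increments:
    - [-0.0177, 0.001, 0, 0]
    - [-0.0353, 0.0028, 0, 0]
    - [-0.0353, 0.0028, 0, 0]
    - [-0.0353, 0.0028, 0, 0]
    - [-0.0353, 0.0028, 0, 0]
    - [-0.0353, 0.0028, 0, 0]
    - [-0.0353, 0.0028, 0, 0]
    - [-0.0353, 0.0028, 0, 0]
    - [-0.0353, 0.0028, 0, 0]
    - [-0.0353, 0.0028, 0, 0]
    - [-0.0353, 0.0028, 0, 0]
    - [-0.0353, 0.0028, 0, 0]
    - [-0.0353, 0.0028, 0, 0]
    - [-0.0353, 0.0028, 0, 0]
    - [-0.0353, 0.0028, 0, 0]
    - [-0.0353, 0.0028, 0, 0]
    - [-0.0353, 0.0028, 0, 0]
    - [-0.0353, 0.0028, 0, 0]
    - [-0.0177, 0.001, 0, 0]
    - [0, 0, 0, 0]

```text
time_s: 19.2
ee_pos: [0.4598, -0.3162, 0.3047]
eef_rot: [-3.141, -0.001, 1.569]
force: [0.9, 0.5, 0.5]
grip_width: 0.0006
grip_force: 0.0
```

Descend to z ≈ 0.06.

Call:
move_arm:
  increments:
    - [0.0005, 0.001, 0.015, 0]
    - [0, 0, 0.03, 0]
    - [0, 0, 0.03, 0]
    - [0, 0, 0.03, 0]
    - [0, 0, 0.03, 0]
    - [0, 0, 0.03, 0]
    - [0, 0, 0.03, 0]
    - [0, 0, 0.02, 0]
    - [0, 0, 0.015, 0]
    - [0, 0, 0.01, 0]
    - [0, 0, 0.005, 0]
    - [0, 0, 0, 0]
    - [0, 0, 0, 0]

```text
time_s: 20.82
ee_pos: [0.4617, -0.3154, 0.061]
eef_rot: [3.141, 0.001, 1.571]
force: [-0.2, -0.4, 0.7]
grip_width: 0.0005
grip_force: 0.0
```

Run:
```python
from h import *
b=cams.camera("scene")
o=telemetry.get_obs(); print(o["ee_pos"],o["force"])
cv2.imwrite("pics/s5.png",cv2.resize(b[200:300,70:200],(780,600),interpolation=cv2.INTER_CUBIC))
```

```text
[ 0.46167088 -0.31540274  0.06094536] [-0.37495819 -0.73399328 -0.08320633]
```

View pics/s5.png

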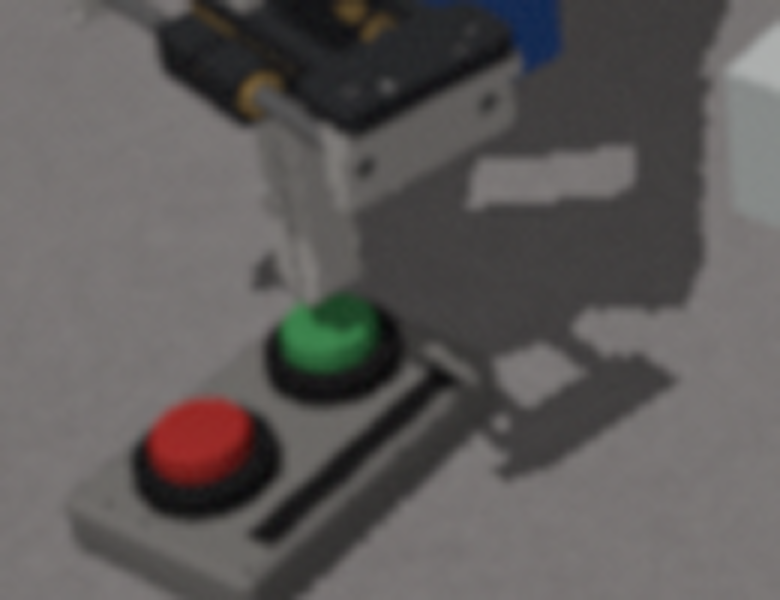

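The tip (315,300) is just above the green button (328,335), and the red one is clear at (200,440). Pressing in small steps.

Call:
move_arm:
  increments:
    - [0, 0, 0.005, 0]
    - [0, 0, 0.004, 0]
    - [0, 0, 0.003, 0]
    - [0, 0, 0.003, 0]
    - [0, 0, 0, 0]
    - [0, 0, 0, 0]

```text
time_s: 21.62
ee_pos: [0.4614, -0.3152, 0.0456]
eef_rot: [-3.142, -0.0, 1.571]
force: [-1.2, 1.0, 1.9]
grip_width: 0.0002
grip_force: 1.1
```

Call:
move_arm:
  increments:
    - [0, 0, 0.001, 0]
    - [0, 0, 0.001, 0]
    - [0, 0, 0.001, 0]
    - [0, 0, 0, 0]
    - [0, 0, 0, 0]

```text
time_s: 22.25
ee_pos: [0.4615, -0.3153, 0.0425]
eef_rot: [3.141, 0.0, 1.571]
force: [-0.7, 0.6, 3.4]
grip_width: 0.0006
grip_force: 1.8
```

Call:
move_arm:
  increments:
    - [0, 0, 0.001, 0]
    - [0, 0, 0.001, 0]
    - [0, 0, 0, 0]
    - [0, 0, 0, 0]

```text
time_s: 22.75
ee_pos: [0.4616, -0.3154, 0.0419]
eef_rot: [3.141, 0.001, 1.571]
force: [-7.2, 6.1, 20.8]
grip_width: 0.0002
grip_force: 10.4
```

Call:
move_arm:
  increments:
    - [0, 0, 0.001, 0]
    - [0, 0, 0, 0]
    - [0, 0, 0, 0]

```text
time_s: 23.12
ee_pos: [0.4617, -0.3154, 0.0417]
eef_rot: [3.141, 0.001, 1.571]
force: [-11.5, 7.8, 29.8]
grip_width: 0.0007
grip_force: 15.0
```

Call:
move_arm:
  increments:
    - [0, 0, -0.003, 0]
    - [0, 0, -0.01, 0]
    - [0, 0, -0.02, 0]
    - [0, 0, -0.03, 0]
    - [0, 0, -0.03, 0]
    - [0, 0, -0.03, 0]
    - [0, 0, -0.03, 0]
    - [0, 0, -0.03, 0]
    - [0, 0, -0.02, 0]
    - [0, 0, 0, 0]
    - [0, 0, 0, 0]
    - [0, 0, 0, 0]

```text
time_s: 24.62
ee_pos: [0.4612, -0.3151, 0.2414]
eef_rot: [-3.14, -0.001, 1.571]
force: [-0.1, 0.1, 0.9]
grip_width: 0.0003
grip_force: 0.0
```

Run:
```python
from h import *
b=cams.camera("scene"); cv2.imwrite("pics/s6.png",b)
o=telemetry.get_obs(); print(o["time_s"],o["ee_pos"],o["force"])
```

```text
24.675 [ 0.46127493 -0.31510465  0.24156336] [ 0.24220436  0.4228007  -0.09146664]
```

View pics/s6.png

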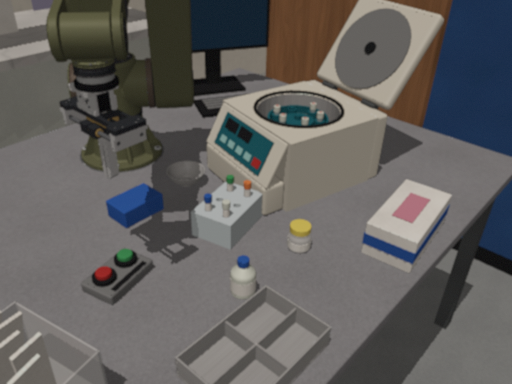

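Everything stands where it was. The hand is well above the pad (125,258) and the tubes, bottle and jar are unmoved.

```bash
python3 -c "
from station import hand_in; print(hand_in())"
```

```text
the job is handed in; nothing more can be done
None
```

I pointed at the orange tube, then at the empty rotor place, then pressed the green button to its stop and lifted 20 cm clear. Nothing else moved in the last picture, and the job was handed in at about 25 s; no verdict was returned.

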